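# Clear the reject off the chest, free its lid if caught, hold it open

## Task

The split drawer knob lying on the lid of the wooden hardware chest is a reject: drop it into the slatted crate. Then, before touching the sliding catch, tug the lid's bar handle gently upward to learn whether the lid is caught; if it is, slide the catch all the way back towards the hinges, never forcing the caught lid. Lift the lid by its handle to about 45 degrees and finish while still holding it there (do not let go), leaving everything else on the bench in its place.

Things in the scene. Friction and masses are not known exactly. Their poses are not given: they have to be found in the camera images.
- split_knob: The reject: a turned light-wood drawer knob with a dark split across its top, standing on its foot on the chest's lid between handle and hinges. 38 mm tall; foot 28 mm wide, head 33 mm wide (straight-sided between 18 and 33 mm above the foot). Origin at the centre of the foot, z up along its axis. 35 g.
- crate: Slatted plywood reject crate, 180 x 150 mm, 75 mm tall, walls 6 mm, open on top, fixed to the bench, either to the left or to the right of the chest (the grey plain-walled tray on the other side is for good knobs). Origin at the centre of its underside; x along the 180 mm side, z up. A bit of scrap lies in it.
- chest: Dark wooden hardware chest, 190 mm (x) by 280 mm (y), 100 mm tall without the lid, fixed to the bench. Origin at the centre of its underside, z up; its hinges are along the -x side (towards the robot), its front is the +x side, turned by up to 0.25 rad from the world's x.
- lid: The chest's flat dark wooden lid, 202 x 292 x 12 mm, its top 112 mm above the bench when shut. Origin on its hinge line, mid-width, on the chest's -x top edge, 100 mm above the bench. x from hinge to free edge, y along the hinge, z out of its top; the frame turns with the lid (opening angle = tilt of z, up to 1.9 rad). Handle bar at (150, 50, 46) mm, catch knob at (135, -75, 36) mm when not slid.
- lid_handle (a point): Middle of the lid's handle: round dark steel bar 12 mm thick along the lid's y, 90 mm between its posts, centreline 34 mm above the lid's top. Axes as the lid's. The lid (0.5 kg, some 3.5 N at the bar) falls shut when let go. Caught, it rises only about 4 mm here and then stops hard; not caught, it rises freely. This cannot be seen: the catch looks the same, its tongue hidden inside.
- catch (a joint): How far the sliding catch is slid back towards the hinges, m: starts between 0 and 0.003, stop at 0.025; from 0.015 on the lid is free. It stays where it is left; about 2 N slides it, best with the lid let down.
- catch_knob (a point): Middle of the catch's grip: an upright steel block 12 mm wide (y), 14 mm long (x), standing up to 35 mm above the lid's top on a small steel plate; this point is 24 mm above the lid's top. x from hinge to free edge: the catch slides towards -x. On the lid near its free edge, 125 mm to the -y side of the handle.
- good_knob0: Good drawer knob in the grey tray, like the split one but whole; leave alone.
- good_knob1: Second good drawer knob in the grey tray; leave alone.
- scrap_leg: Bit of dark wood 90 x 16 x 16 mm, lying in the crate along its -y side.
- wax_tin: Wax tin, 64 mm wide, 50 mm tall, standing on the bench left of the chest; origin at the centre of its foot; leave alone.
- varnish_jar: Amber varnish jar, 66 mm wide, 100 mm tall, standing beyond the chest; origin at the centre of its foot; leave alone.
- sanding_block: Cork sanding block 100 x 60 x 28 mm on the bench right of the chest; leave alone.
- screwdriver: Screwdriver lying on the bench beyond the chest, to its left; leave alone.
- offcut: Light wood offcut 120 x 50 x 20 mm lying beyond the chest; leave alone.
There are look-alikes about, which are no part of the job. What is shaped like the split_knob but blue is not meant.

How it is judged:
By the outcome, as a careful person would: the job done as asked, in the order asked, and still so for the second after the job is handed in, while the arm keeps its last pose, push and grip.
It also fails if it takes over 72 s, if anything falls off the work surface, if the arm or the gripper's body presses on something with over 40 N, if the wrist force passes 120 N, or if a joint passes its speed limit or range.

## Robot

A 6-joint arm with a two-finger parallel gripper is mounted at the origin on the work surface. World frame = base frame: x ahead of the robot, y to its left, z up, the work surface at z = 0. Lengths are in m, angles in degrees, forces in N, time in s.
With the tool pointing down it reaches from about 0.35 to 0.775 m from the base axis. Payload 5.5 kg.
Tool frame: the origin (TCP) lies at the very end of the fingers, on their centre line; the grasp point (between the pads) lies tcp_to_grasp behind it (tcp_to_grasp is the distance from the TCP to the grasp point, in m); z points along the fingers, x is the direction in which the jaws open and shut, and the axes are right-handed (so a half turn about z gives the same grasp; the last joint's range is limited). The gripper opens to 85 mm and grips with 20 to 120 N. Pads are 22 mm wide; open, the fingers measure 114 mm over their backs; the gripper's body (76 mm by 85 mm) begins 54 mm behind the grasp point. The pads swing forward as they close: fully open they stand 13 mm farther back than shut.
Start: joints at [58.579, 17.945, 2.641, 74.691, 0, 82.002], TCP at [0.229, 0.528, 0.231] pointing down, gripper open.
Joint ranges: [-158.12, 158.12], [-49.38, 96.58], [-58.88, 72.47], [-126.05, 133.96], [-84.25, 85.87], [-180, 180]. Speed limits (degrees/s): [147.25, 147.25, 180, 180, 180, 180].

## Interface

Orientations are given as a 3x3 rotation matrix whose columns are the frame's x, y, z axes.
In Python, from cell import * gives the robot as it stands. The module is installed in compiled form; this text tells all that it offers.
- The arm moves only by the tool carry_out, never from a script. Its argument "moves" is a list of rows, each a list of 2 entries, a list of its own where there are three numbers: the shift along the tool's x, y, z in mm, then the turn about the tool's z in rad. A call has 1 to 5 rows; each row shifts and turns the commanded pose from where the row before left it, along the tool's axes as they then stand; what a row does not reach is not made up. A row lasts 1/8 s, in which the tool goes at most 62.5 mm and 10.7 degrees, less where a joint would pass 70% of its speed; a pose out of reach is approached as far as the arm can. A call is refused whole if a number of a shift passes 62.5 or a number of a turn 0.188, either way. A call with a gripper value outside its range is refused whole. "claw" is the opening, from -1 (shut) to 1 (fully open), set as the call begins (left out, the last holds). The fingers move at their own pace and stop on an object; "grip_force" is the grip in N (left out, the last holds). Time passes only in rows, so rows that do not move let the fingers close. It gives the time, the measured TCP pose, the force and the opening at its end, in the units of the state.
- state(): the state, without advancing time (a new reading comes with each control period).
- read_camera(name): name is "scene" or "top" or "wrist"; returns (picture, depth): 480x640x3 uint8, blue, green, red; 480x640 float32, m along the optical axis (not along the pixel's ray), 0 where there is no reading.
- camera_info(name): a dict with "mtx" (3x3 intrinsics, pixels), "R" (3x3) and "t" (3): a world point X has camera coordinates R X + t. Camera axes: x right, y down, z forward; pixel columns grow to the right and rows downward; lengths in m; the calibration is good to about 2 mm. A picture is of the moment at which its call begins: read the wrist's pose just before it. camera_info takes no time and is no camera call; for the wrist camera it gives the pose at the moment of the call.
- finish_job(): hands the job in, once; it reports no verdict.
Trained networks look in the newest picture that a camera, given by its name, has taken for a name from the list of things; names that differ only in an ending like _2 or _b are one class to them, and where a whole thing is asked for, a point or a joint stands for the part that bears it (a point fixed in the world has none). Each returns a list of dicts, best first, with "p" (0 to 1); they miss things now and then, are a little off and sometimes report something else, mostly with a low value. They report only what shows in the picture. A call takes as long as a camera call. They do not tell look-alikes from the thing itself.
- trace(camera, target): "mask" (480x640 bool, what is visible of it) and "extent" ([left, top, right, bottom] in pixels, round what is visible of it).
- landmark_of(camera, target): "uv" ([column, row] in pixels: a listed point, or the origin of a listed thing).
The state is a dict: "time_s": time; "joint_positions": joint angles; "dq": joint speeds; "joint_torque": joint torques, N m; "tool_pos": TCP position; "eef_rot": TCP orientation; "force": force on the tool from outside, world axes, zero at the start; "ft_torque": the same for the moment, N m; "grip_width": finger opening in m.
Only numpy, scipy, OpenCV 4.12 (cv2) and the standard library are available. Lean on these libraries where they do the work, as an engineer would, in place of code of your own. Each camera call takes 0.05 s, during which the arm holds its last target.

## Working session

There is one attempt and no reset: what is moved stays moved. The work goes in short steps, Python scripts to look and compute and a tool call to move; the robot and the scene stay as the last step left them, time stands still between calls to the robot, and variables do not carry over. Pictures are saved under pics/ and viewed, and the job is handed in when it is done.

Besides the shell and the picture viewer there is one more tool, called after "Call:" as name(argument=value, ...) on one line, values as JSON. carry_out: Moves the arm, as the interface text tells. Its arguments: {"type":"object","properties":{"moves":{"type":"array"},"claw":{"type":"number"},"grip_force":{"type":"number"}},"required":["moves"]}

```bash
mkdir -p pics; ls; python3 - <<'E'
from cell import *
import cv2,numpy as np
s=state()
for k in s: print(k,np.round(s[k],3).tolist())
for c in ("scene","top"):
    p,d=read_camera(c); cv2.imwrite(f"pics/{c}0.png",p); np.save(f"{c}0.npy",d)
    i=camera_info(c); print(c,np.round(i["mtx"],1).tolist(),np.round(i["R"],3).tolist(),np.round(i["t"],3).tolist())
E
```

```text
pics
time_s 0.0
joint_positions [58.581, 17.992, 2.576, 74.689, -0.001, 82.001]
dq [0.119, 0.066, 0.017, -0.026, 0.019, -0.066]
joint_torque [0.001, -48.063, 29.853, 0.019, -0.0, 0.0]
tool_pos [0.228, 0.527, 0.23]
eef_rot [[0.397, 0.918, -0.001], [0.918, -0.397, -0.002], [-0.002, -0.0, -1.0]]
force [0.342, -0.464, -0.064]
ft_torque [0.043, -0.102, 0.017]
grip_width 0.085
scene [[549.5, 0.0, 324.6], [0.0, 549.5, 241.3], [0.0, 0.0, 1.0]] [[-0.317, 0.948, 0.023], [0.539, 0.2, -0.818], [-0.781, -0.247, -0.574]] [0.196, -0.193, 1.925]
top [[582.8, 0.0, 334.2], [0.0, 582.8, 247.2], [0.0, 0.0, 1.0]] [[0.023, -1.0, 0.002], [-0.99, -0.023, -0.139], [0.139, 0.001, -0.99]] [-0.027, 0.57, 1.155]
```

View pics/scene0.png

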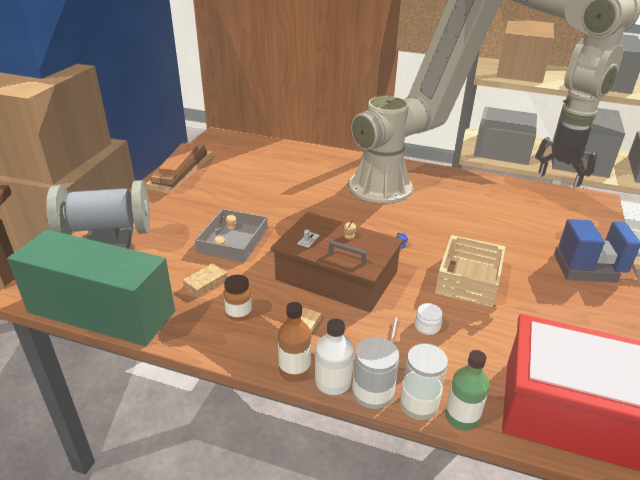

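View pics/top0.png

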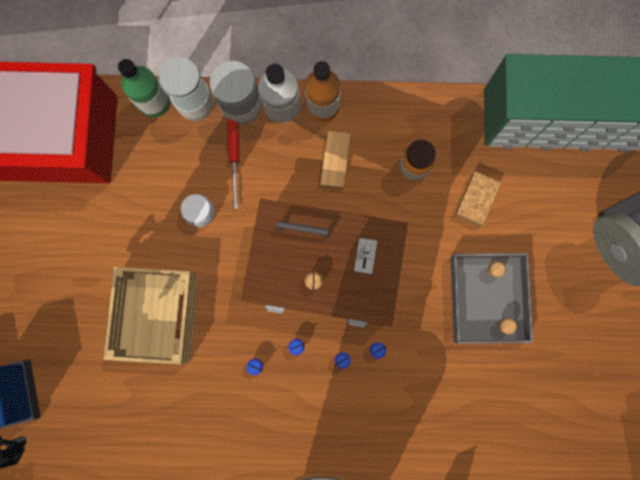

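The top view shows the split knob at about (313,281), the handle bar at (303,229), the catch at (366,255) and the crate at (150,315). The grey tray is on the right, and the blue look-alikes lie on the bench below the chest. Next I'll measure positions.

```bash
cat > h.py <<'E'
from cell import *
import cv2,numpy as np
def bp(c,u,v,d,info=None):
    i=info or camera_info(c); K=np.array(i["mtx"]);R=np.array(i["R"]);t=np.array(i["t"])
    p=np.linalg.inv(K)@np.array([u,v,1.0])*d
    return R.T@(p-t)
def atz(c,u,v,z,info=None):
    i=info or camera_info(c); K=np.array(i["mtx"]);R=np.array(i["R"]);t=np.array(i["t"])
    r=R.T@(np.linalg.inv(K)@np.array([u,v,1.0])); o=-R.T@t
    return o+r*(z-o[2])/r[2]
def proj(c,X,info=None):
    i=info or camera_info(c); p=np.array(i["R"])@X+np.array(i["t"]); q=np.array(i["mtx"])@p; return q[:2]/q[2]
def cloud(c,d,mask=None,info=None):
    i=info or camera_info(c); K=np.array(i["mtx"]);R=np.array(i["R"]);t=np.array(i["t"])
    vs,us=np.nonzero((d>0) if mask is None else (mask&(d>0)))
    z=d[vs,us]; p=(np.linalg.inv(K)@np.stack([us,vs,np.ones_like(us)]).astype(float))*z
    return (R.T@(p-t[:,None] if t.ndim==1 else p)).T
E
python3 - <<'E'
from h import *
Z={"split_knob":0.0+.112,"crate":0,"lid_handle":.146,"catch_knob":.136,"lid":.1,"chest":0,"wax_tin":0}
for c in ("top","scene"):
    p,d=read_camera(c)
    for n in Z:
        r=landmark_of(c,n)
        for q in r[:3]:
            print(c,n,round(q["p"],2),np.round(q["uv"],1),np.round(atz(c,*q["uv"],Z[n]),4))
    for n in ("split_knob","lid","crate"):
        for q in trace(c,n)[:3]:
            P=cloud(c,d,q["mask"]); 
            print(c,n,"mask",round(q["p"],2),np.round(q["extent"]),np.round(np.median(P,0),3),np.round(np.percentile(P,2,axis=0),3),np.round(np.percentile(P,98,axis=0),3))
E
```

```text
top split_knob 0.76 [257.5 361.6] [0.3405 0.1244 0.112 ]
top split_knob 0.72 [313.1 282.8] [0.4907 0.0245 0.112 ]
top split_knob 0.54 [342.6 360.5] [ 0.3462 -0.0349  0.112 ]
top crate 0.58 [156.6 317.3] [0.4199 0.3523 0.    ]
top lid_handle 0.92 [304.5 226.9] [0.5926 0.0423 0.146 ]
top lid_handle 0.58 [491.9 268.5] [ 0.5224 -0.308   0.146 ]
top catch_knob 0.63 [364.3 244.9] [ 0.5626 -0.0708  0.136 ]
top lid 0.86 [317.1 314.8] [0.4305 0.0155 0.1   ]
top wax_tin 0.8 [198.5 215.9] [0.6366 0.2771 0.    ]
top split_knob mask 0.77 [335. 351. 352. 367.] [ 0.343 -0.035  0.038] [ 0.329 -0.049  0.032] [ 0.357 -0.023  0.043]
top split_knob mask 0.64 [302. 272. 324. 292.] [0.491 0.023 0.149] [0.477 0.009 0.112] [0.508 0.04  0.153]
top split_knob mask 0.64 [247. 358. 267. 377.] [0.326 0.138 0.037] [ 0.311  0.125 -0.001] [0.341 0.154 0.042]
top lid mask 0.67 [241. 200. 408. 326.] [0.532 0.    0.113] [ 0.429 -0.137  0.108] [0.635 0.144 0.149]
top crate mask 0.67 [104. 263. 200. 369.] [0.421 0.362 0.009] [0.336 0.272 0.002] [0.508 0.421 0.078]
top crate mask 0.34 [304. 273. 326. 292.] [0.492 0.023 0
[... 558 characters left out ...]
0.    ]
scene wax_tin 0.73 [425.2 326.3] [0.6461 0.2711 0.    ]
scene split_knob mask 0.67 [343. 222. 357. 239.] [0.503 0.027 0.14 ] [0.483 0.012 0.113] [0.512 0.039 0.152]
scene lid mask 0.62 [272. 211. 400. 286.] [0.563 0.014 0.111] [ 0.438 -0.133  0.104] [0.647 0.148 0.148]
scene lid mask 0.61 [300. 231. 312. 244.] [ 0.562 -0.072  0.126] [ 0.549 -0.085  0.116] [ 0.573 -0.065  0.147]
scene lid mask 0.2 [342. 223. 355. 236.] [0.504 0.027 0.141] [0.487 0.012 0.114] [0.512 0.039 0.152]
scene crate mask 0.84 [436. 235. 504. 308.] [0.399 0.354 0.033] [0.334 0.279 0.001] [0.518 0.421 0.076]
scene crate mask 0.74 [300. 309. 321. 333.] [0.731 0.004 0.019] [ 0.707 -0.025  0.   ] [0.766 0.02  0.025]
```

```bash
python3 - <<'E'
from h import *
p,d=read_camera("top")
P=cloud("top",d)
box=(P[:,0]>.40)&(P[:,0]<.68)&(P[:,1]>-.18)&(P[:,1]<.19)
L=P[box&(P[:,2]>.105)&(P[:,2]<.12)]
r=cv2.minAreaRect((L[:,:2]*1000).astype(np.float32)); print("lid",r,np.median(L[:,2]))
H=P[box&(P[:,2]>.125)]
lab=cv2.partition(H.astype(np.float32),0)[1] if False else None
a=r[2]
for nm,c,rad in (("knob",(.491,.023),.03),("handle",(.5926,.0423),.065),("catch",(.5626,-.071),.03)):
    Q=H[np.linalg.norm(H[:,:2]-c,axis=1)<rad]
    rr=cv2.minAreaRect((Q[:,:2]*1000).astype(np.float32))
    print(nm,len(Q),np.round(Q.mean(0),4),rr,np.round(np.percentile(Q[:,2],[5,50,95]),4))
    if nm!="knob":
        w,v=np.linalg.eigh(np.cov(Q[:,:2].T)); print("axis ang",np.degrees(np.arctan2(v[1,1],v[0,1])),np.sqrt(w))
C=P[(P[:,0]>.3)&(P[:,0]<.54)&(P[:,1]>.25)&(P[:,1]<.45)&(P[:,2]>.06)&(P[:,2]<.09)]
print("crate",cv2.minAreaRect((C[:,:2]*1000).astype(np.float32)))
cv2.imwrite("pics/topz.png",cv2.resize(p[185:340,220:430],None,fx=3.7,fy=3.7,interpolation=cv2.INTER_CUBIC))
E
```

```text
lid ((531.4368286132812, 3.0586700439453125), (292.6870422363281, 206.0335693359375), 81.83959197998047) 0.1128644353533482
knob 249 [0.4913 0.0223 0.1495] ((491.56201171875, 22.44021987915039), (31.331348419189453, 31.640100479125977), 66.09362030029297) [0.1446 0.1496 0.1537]
handle 352 [0.5893 0.0449 0.1509] ((590.1326904296875, 44.848777770996094), (99.53134155273438, 12.668649673461914), 81.50267791748047) [0.1445 0.1518 0.1554]
axis ang 81.73393820629704 [0.00342959 0.02953118]
catch 57 [ 0.5537 -0.0756  0.1463] ((554.032470703125, -75.48794555664062), (13.741778373718262, 11.323652267456055), 1.279335618019104) [0.133  0.1482 0.1511]
axis ang 177.99207535027017 [0.00350316 0.00419623]
crate ((423.0070495605469, 348.4265441894531), (152.79031372070312, 180.17608642578125), 87.84963989257812)
```

View pics/topz.png

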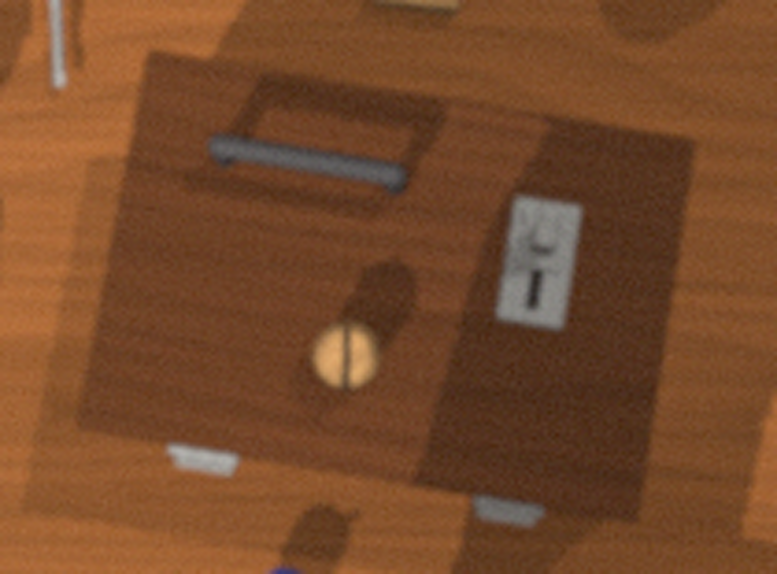

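```bash
cat >> h.py <<'E'
def go(target,yaw=None):
    s=state(); R=np.array(s["eef_rot"]); p=np.array(s["tool_pos"])
    d=R.T@(np.array(target)-p)*1000
    print("pos",np.round(p,4),"F",np.round(s["force"],2),"w",round(s["grip_width"],4),"t",s["time_s"])
    print("tool-frame shift mm",np.round(d,1))
    if yaw is not None:
        c=np.degrees(np.arctan2(R[1,0],R[0,0])); t=(yaw-c+90)%180-90
        print("yaw",round(c,1),"turn rad about tool z",round(-np.radians(t),3), "or",round(-np.radians(t-180*np.sign(t)),3))
E
python3 - <<'E'
from h import *
import cell
print([n for n in dir(cell) if not n.startswith("_")])
try: print(tcp_to_grasp)
except Exception as e: print(e)
go([.4915,.0225,.231],81.8)
go([.4915,.0225,.231],-8.2)
E
```

```text
['MotionError', 'camera_info', 'finish_job', 'landmark_of', 'read_camera', 'state', 'tcp_to_grasp', 'trace']
0.0187
pos [0.2286 0.5276 0.2313] F [-0.05 -0.64  0.02] w 0.0854 t 1.25
tool-frame shift mm [-3.59e+02  4.42e+02  3.00e-01]
yaw 66.6 turn rad about tool z -0.266 or 2.876
pos [0.2286 0.5276 0.2313] F [-0.05 -0.64  0.02] w 0.0854 t 1.25
tool-frame shift mm [-3.59e+02  4.42e+02  3.00e-01]
yaw 66.6 turn rad about tool z 1.305 or -1.836
```

Call:
carry_out(moves=[[[-36, 44, 0], 0], [[-36, 44, 0], 0], [[-36, 44, 0], 0], [[-36, 44, 0], 0], [[-36, 44, 0], 0]], claw=1, grip_force=30)

```text
time_s: 1.88
tool_pos: [0.3596, 0.2735, 0.2316]
eef_rot: [[0.397, 0.918, 0.001], [0.918, -0.397, 0.0], [0.001, 0.001, -1.0]]
force: [1.3, 1.0, 0.5]
grip_width: 0.0856
```

Call:
carry_out(moves=[[[-36, 44, 0], 0], [[-36, 44, 0], 0], [[-36, 44, 0], 0], [[-36, 44, 0], 0], [[-36, 44, 0], 0.18]])

```text
time_s: 2.5
tool_pos: [0.49, 0.0206, 0.2316]
eef_rot: [[0.559, 0.829, 0.001], [0.829, -0.559, 0.0], [0.001, 0.001, -1.0]]
force: [2.1, 0.4, 0.0]
grip_width: 0.0856
```

Call:
carry_out(moves=[[[0, 0, 0], 0.186], [[0, 0, 0], 0.186], [[0, 0, 0], 0.186], [[0, 0, 0], 0.186], [[0, 0, 0], 0.186]])

```text
time_s: 3.12
tool_pos: [0.4892, 0.0224, 0.2314]
eef_rot: [[0.999, 0.046, 0.0], [0.046, -0.999, 0.0], [0.0, -0.0, -1.0]]
force: [0.4, -0.5, -0.0]
grip_width: 0.0854
```

Call:
carry_out(moves=[[[0, 0, 0], 0.186], [[0, 0, 0], 0]])

```text
time_s: 3.38
tool_pos: [0.4892, 0.0224, 0.2314]
eef_rot: [[0.991, -0.132, 0.0], [-0.132, -0.991, 0.0], [0.0, -0.0, -1.0]]
force: [-0.2, -0.4, 0.9]
grip_width: 0.0855
```

```bash
python3 - <<'E'
from h import *
p,d=read_camera("wrist"); cv2.imwrite("pics/w1.png",p)
i=camera_info("wrist")
go([.4915,.0225,.231],-8.2); go([.4915,.0225,.116],-8.2)
for q in trace("wrist","split_knob")[:3]:
    P=cloud("wrist",d,q["mask"],i); T=P[P[:,2]>.144]
    print(q["p"],q["extent"],np.round(np.median(P,0),4), len(T) and cv2.minAreaRect((T[:,:2]*1000).astype(np.float32)))
P=cloud("wrist",d,None,i); H=P[(P[:,2]>.125)&(P[:,2]<.16)&(P[:,0]>.54)&(P[:,1]>-.02)]
print(len(H), len(H) and cv2.minAreaRect((H[:,:2]*1000).astype(np.float32)))
E
```

```text
pos [0.4892 0.0224 0.2313] F [-0.04  0.31  0.55] w 0.0855 t 3.425
tool-frame shift mm [ 2.2 -0.4  0.3]
yaw -7.5 turn rad about tool z 0.013 or -3.129
pos [0.4892 0.0224 0.2313] F [-0.04  0.31  0.55] w 0.0855 t 3.425
tool-frame shift mm [  2.2  -0.4 115.3]
yaw -7.5 turn rad about tool z 0.013 or -3.129
0.87 [171.6, 261.2, 211.4, 292.5] [ 0.3479 -0.0283  0.0366] 0
0.8 [212.7, 312.5, 240.8, 352.2] [ 0.3714 -0.0979  0.0346] ((446.27093505859375, 18.260257720947266), (1.0480223894119263, 0.45568662881851196), 80.15985870361328)
0.65 [106.2, 86.3, 152.1, 127.3] [0.332  0.1422 0.0368] 0
3409 ((590.40771484375, 49.009620666503906), (100.99516296386719, 12.475109100341797), 82.01820373535156)
```

View pics/w1.png

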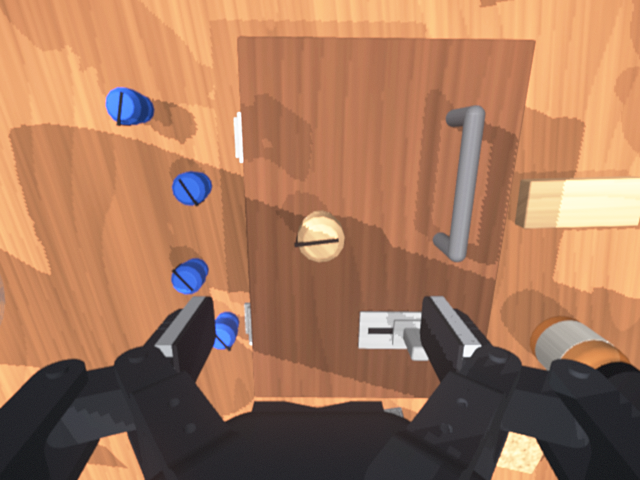

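The wrist view shows the split knob at (321,238), with its split visible, and nothing under either finger. I'll check its position against the top camera.

```bash
python3 - <<'E'
from h import *
p,d=read_camera("wrist"); i=camera_info("wrist")
P=cloud("wrist",d,None,i)
T=P[(np.linalg.norm(P[:,:2]-[.4915,.0225],axis=1)<.03)&(P[:,2]>.135)]
print(len(T),cv2.minEnclosingCircle((T[:,:2]*1000).astype(np.float32)),np.median(T,0))
C=P[(np.linalg.norm(P[:,:2]-[.554,-.0755],axis=1)<.02)&(P[:,2]>.14)]
print(len(C),len(C) and np.median(C,0))
E
```

```text
21374 ((494.7395935058594, 34.750545501708984), 27.158367156982422) [0.49336879 0.03513433 0.31972432]
272 [ 0.5534351  -0.07090207  0.14687992]
```

Call:
carry_out(moves=[[[2, -2, 35], 0.013], [[0, 0, 35], 0], [[0, 0, 30], 0], [[0, 0, 15], 0], [[0, 0, 0], 0]])

```text
time_s: 4.15
tool_pos: [0.4909, 0.0242, 0.1157]
eef_rot: [[0.989, -0.146, -0.002], [-0.146, -0.989, 0.0], [-0.002, -0.0, -1.0]]
force: [-0.0, -0.2, -0.0]
grip_width: 0.0856
```

Call:
carry_out(moves=[[[0, 0, 0], 0], [[0, 0, 0], 0], [[0, 0, 0], 0], [[0, 0, 0], 0], [[0, 0, 0], 0]], claw=-1)

```text
time_s: 4.78
tool_pos: [0.4921, 0.0241, 0.1172]
eef_rot: [[0.989, -0.146, 0.002], [-0.146, -0.989, -0.0], [0.002, -0.0, -1.0]]
force: [-0.5, 0.5, 5.7]
grip_width: 0.0317
```

```bash
python3 - <<'E'
from h import *
go([.4915,.0225,.25],-8.2)
p,d=read_camera("wrist"); cv2.imwrite("pics/w2.png",p)
E
```

```text
pos [0.4921 0.0241 0.1172] F [-0.54  0.54  5.73] w 0.0317 t 4.775
tool-frame shift mm [-1.000e-01  1.600e+00 -1.328e+02]
yaw -8.4 turn rad about tool z -0.004 or 3.138
```

View pics/w2.png

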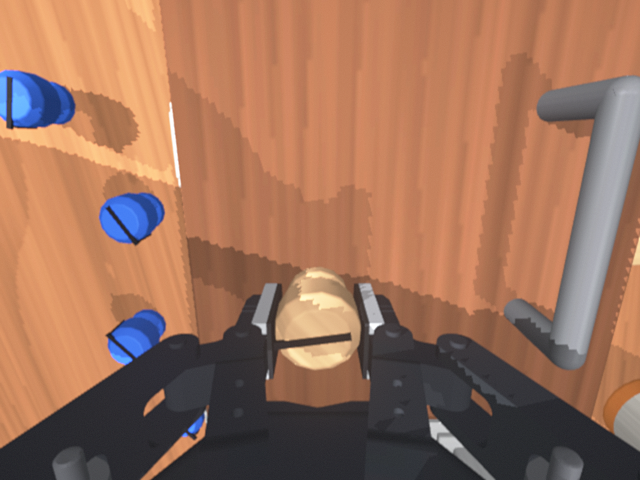

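The knob is held between the pads at a width of 31.7 mm. Next I lift it and carry it to the crate.

Call:
carry_out(moves=[[[0, 0, -20], 0], [[0, 0, -55], 0], [[0, 0, -55], 0], [[0, 0, 0], 0]])

```text
time_s: 5.32
tool_pos: [0.4941, 0.0238, 0.2508]
eef_rot: [[0.989, -0.146, 0.009], [-0.146, -0.989, -0.001], [0.009, -0.0, -1.0]]
force: [0.9, -1.0, -0.6]
grip_width: 0.0314
```

```bash
python3 - <<'E'
from h import *
go([.423,.357,.247],-8.2)
E
```

```text
pos [0.4941 0.0238 0.2508] F [ 0.89 -1.04 -0.56] w 0.0314 t 5.325
tool-frame shift mm [-119.1 -319.2    2.9]
yaw -8.4 turn rad about tool z -0.004 or 3.138
```

Call:
carry_out(moves=[[[-17, -45, 0], 0], [[-17, -46, 0], 0], [[-17, -45, 0], 0], [[-17, -46, 0], 0], [[-17, -45, 0], 0]])

```text
time_s: 5.95
tool_pos: [0.4396, 0.2624, 0.245]
eef_rot: [[0.989, -0.147, -0.002], [-0.147, -0.989, -0.001], [-0.001, 0.001, -1.0]]
force: [1.3, 0.5, 0.3]
grip_width: 0.0318
```

Call:
carry_out(moves=[[[-17, -46, 0], 0], [[-17, -46, 0], 0], [[0, 0, 0], 0]])

```text
time_s: 6.32
tool_pos: [0.419, 0.3595, 0.2445]
eef_rot: [[0.99, -0.142, -0.002], [-0.142, -0.99, -0.001], [-0.002, 0.001, -1.0]]
force: [0.5, 0.0, -0.3]
grip_width: 0.0317
```

```bash
python3 - <<'E'
from h import *
p,d=read_camera("wrist"); cv2.imwrite("pics/w3.png",p)
p,d=read_camera("top"); cv2.imwrite("pics/t3.png",p)
go([.423,.357,.035],-8.2)
E
```

```text
pos [0.4198 0.357  0.245 ] F [ 0.09 -0.81 -0.05] w 0.0319 t 6.425
tool-frame shift mm [  3.5  -0.9 210. ]
yaw -8.3 turn rad about tool z -0.002 or 3.139
```

View pics/w3.png

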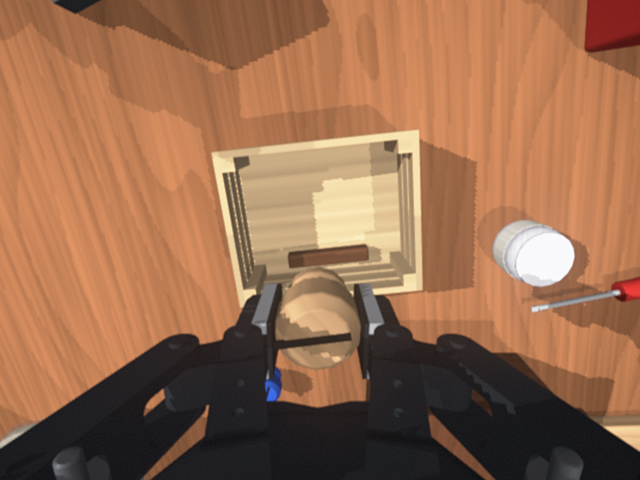

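The crate spans about (213–425, 130–305) in the wrist view, and the knob is still held. I'll check the crate's rim with the wrist's depth.

```bash
python3 - <<'E'
from h import *
p,d=read_camera("wrist"); i=camera_info("wrist")
P=cloud("wrist",d,None,i)
C=P[(P[:,0]>.3)&(P[:,0]<.54)&(P[:,1]>.25)&(P[:,1]<.46)&(P[:,2]>.066)&(P[:,2]<.085)]
print("crate",len(C),cv2.minAreaRect((C[:,:2]*1000).astype(np.float32)))
E
```

```text
crate 5468 ((423.4950866699219, 351.65985107421875), (150.214111328125, 180.71075439453125), 87.76017761230469)
```

Call:
carry_out(moves=[[[3, 0, 50], 0], [[0, 0, 50], 0], [[0, 0, 50], 0], [[0, 0, 40], 0], [[0, 0, 18], 0]])

```text
time_s: 7.1
tool_pos: [0.4223, 0.3538, 0.0356]
eef_rot: [[0.989, -0.149, -0.004], [-0.149, -0.989, -0.003], [-0.003, 0.003, -1.0]]
force: [0.1, 0.7, 0.7]
grip_width: 0.0318
```

Call:
carry_out(moves=[[[0, 0, 0], 0], [[0, 0, 0], 0], [[0, 0, 0], 0]], claw=0.6)

```text
time_s: 7.48
tool_pos: [0.4246, 0.3569, 0.0397]
eef_rot: [[0.989, -0.147, 0.002], [-0.147, -0.989, 0.001], [0.002, -0.002, -1.0]]
force: [-0.1, 0.6, -0.0]
grip_width: 0.0687
```

Call:
carry_out(moves=[[[0, 0, -50], 0], [[0, 0, -50], 0], [[0, 0, -50], 0], [[0, 0, -50], 0], [[0, 0, 0], 0]])

```text
time_s: 8.1
tool_pos: [0.4258, 0.3582, 0.2443]
eef_rot: [[0.989, -0.146, 0.009], [-0.146, -0.989, 0.006], [0.008, -0.007, -1.0]]
force: [0.8, 0.4, -0.1]
grip_width: 0.0683
```

```bash
python3 - <<'E'
from h import *
p,d=read_camera("wrist"); cv2.imwrite("pics/w4.png",p)
go([.5901,.0448,.24],-8.2)
p,d=read_camera("scene"); cv2.imwrite("pics/s4.png",cv2.resize(p[200:330,250:530],None,fx=2.8,fy=2.8))
E
```

```text
pos [0.4248 0.3575 0.2415] F [-0.57  0.39  0.32] w 0.0685 t 8.15
tool-frame shift mm [209.3 285.2   1.4]
yaw -8.4 turn rad about tool z -0.004 or 3.138
```

View pics/w4.png

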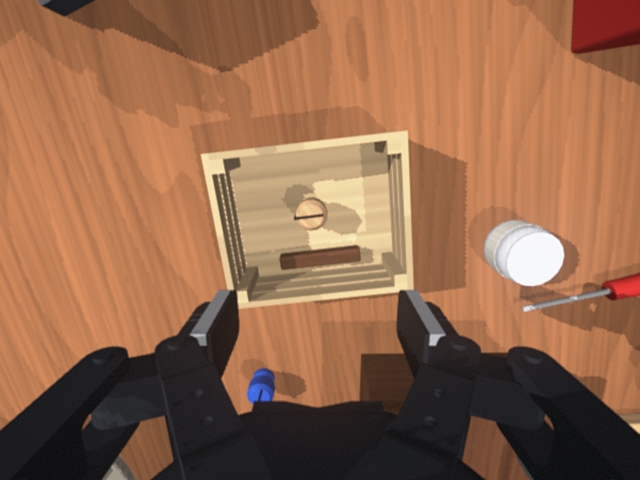

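View pics/s4.png

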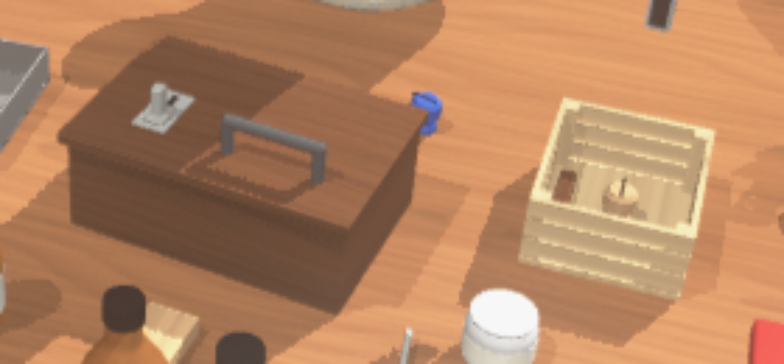

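The knob stands in the crate at (311,213) in the wrist view. Next I go over the handle.

Call:
carry_out(moves=[[[30, 41, 0], 0], [[30, 41, 0], 0], [[30, 41, 0], 0], [[30, 41, 0], 0], [[30, 41, 0], 0]])

```text
time_s: 8.82
tool_pos: [0.5415, 0.1303, 0.2367]
eef_rot: [[0.989, -0.146, -0.003], [-0.146, -0.989, -0.0], [-0.003, 0.0, -1.0]]
force: [1.6, 0.1, 0.1]
grip_width: 0.0684
```

Call:
carry_out(moves=[[[30, 40, 0], 0], [[29, 40, 0], 0], [[0, 0, 0], 0]])

```text
time_s: 9.2
tool_pos: [0.5889, 0.041, 0.236]
eef_rot: [[0.988, -0.151, -0.003], [-0.151, -0.988, -0.0], [-0.003, 0.001, -1.0]]
force: [-1.6, 1.1, -0.5]
grip_width: 0.0684
```

```bash
python3 - <<'E'
from h import *
i=camera_info("wrist"); p,d=read_camera("wrist"); cv2.imwrite("pics/w5.png",p)
go([.5901,.0448,.132],-8.2)
P=cloud("wrist",d,None,i); H=P[(P[:,2]>.135)&(P[:,2]<.157)&(P[:,0]>.56)&(P[:,0]<.62)&(P[:,1]>-.02)]
print(len(H), len(H) and cv2.minAreaRect((H[:,:2]*1000).astype(np.float32)),np.percentile(H[:,2],[5,50,95]))
E
```

```text
pos [0.588  0.0427 0.2363] F [-0.25  0.81 -0.04] w 0.0682 t 9.25
tool-frame shift mm [  2.1  -2.4 104.3]
yaw -8.6 turn rad about tool z -0.007 or 3.135
2454 ((590.812744140625, 49.476444244384766), (100.3214340209961, 11.895258903503418), 81.73329162597656) [0.14795816 0.15142252 0.15304661]
```

View pics/w5.png

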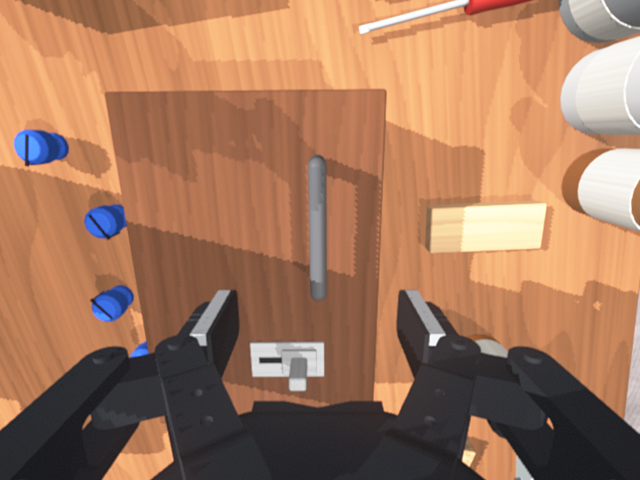

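The handle bar is at (317,230), lies along the pads, and is clear on both sides. I'll descend.

Call:
carry_out(moves=[[[2, -4, 30], -0.007], [[0, 0, 30], 0], [[0, 0, 30], 0], [[0, 0, 16], 0], [[0, 0, 0], 0]])

```text
time_s: 9.88
tool_pos: [0.5895, 0.0487, 0.131]
eef_rot: [[0.99, -0.138, -0.003], [-0.138, -0.99, 0.0], [-0.003, 0.0, -1.0]]
force: [0.7, 0.1, 0.5]
grip_width: 0.0689
```

Call:
carry_out(moves=[[[0, 0, 0], 0], [[0, 0, 0], 0], [[0, 0, 0], 0], [[0, 0, 0], 0], [[0, 0, 0], 0]], claw=-1, grip_force=25)

```text
time_s: 10.5
tool_pos: [0.5899, 0.048, 0.1332]
eef_rot: [[0.99, -0.14, -0.001], [-0.14, -0.99, 0.0], [-0.001, -0.0, -1.0]]
force: [-4.7, 0.1, 5.2]
grip_width: 0.0111
```

```bash
python3 - <<'E'
from h import *
go([.5905,.047,.132],-8.2)
p,d=read_camera("wrist"); cv2.imwrite("pics/w6.png",p)
E
```

```text
pos [0.5899 0.048  0.1332] F [-4.74  0.11  5.15] w 0.0111 t 10.5
tool-frame shift mm [0.7 0.9 1.2]
yaw -8.0 turn rad about tool z 0.003 or -3.138
```

View pics/w6.png

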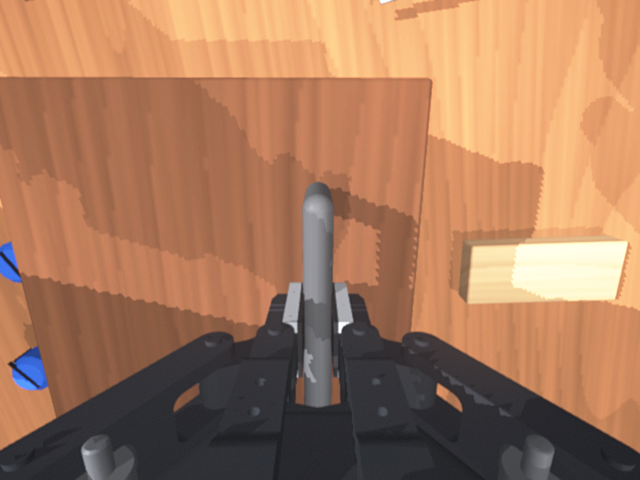

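The bar is gripped, with 11.1 mm measured for a 12 mm bar. Now the gentle tug, in small steps.

Call:
carry_out(moves=[[[0, 0, -1], 0], [[0, 0, -1], 0], [[0, 0, 0], 0]])

```text
time_s: 10.92
tool_pos: [0.5899, 0.048, 0.1333]
eef_rot: [[0.99, -0.139, -0.003], [-0.139, -0.99, 0.0], [-0.003, -0.0, -1.0]]
force: [-4.0, 1.2, -3.8]
grip_width: 0.0107
```

Call:
carry_out(moves=[[[0, 0, -1], 0], [[0, 0, -1], 0], [[0, 0, 0], 0]])

```text
time_s: 11.3
tool_pos: [0.5893, 0.0481, 0.1352]
eef_rot: [[0.99, -0.139, -0.004], [-0.139, -0.99, 0.001], [-0.004, 0.0, -1.0]]
force: [-5.2, 1.4, -5.5]
grip_width: 0.0113
```

Call:
carry_out(moves=[[[0, 0, -1], 0], [[0, 0, 0], 0]])

```text
time_s: 11.55
tool_pos: [0.589, 0.0481, 0.136]
eef_rot: [[0.99, -0.139, -0.004], [-0.139, -0.99, 0.001], [-0.004, 0.0, -1.0]]
force: [-5.2, 1.3, -5.0]
grip_width: 0.0108
```

Call:
carry_out(moves=[[[0, 0, -1], 0], [[0, 0, 0], 0]])

```text
time_s: 11.8
tool_pos: [0.5888, 0.0481, 0.1369]
eef_rot: [[0.99, -0.139, -0.005], [-0.139, -0.99, 0.001], [-0.005, 0.0, -1.0]]
force: [-7.0, 1.9, -4.9]
grip_width: 0.0108
```

Call:
carry_out(moves=[[[0, 0, -1], 0], [[0, 0, 0], 0]])

```text
time_s: 12.05
tool_pos: [0.5885, 0.0482, 0.1377]
eef_rot: [[0.99, -0.139, -0.006], [-0.139, -0.99, 0.001], [-0.006, 0.0, -1.0]]
force: [-7.2, 2.0, -6.0]
grip_width: 0.0106
```

Call:
carry_out(moves=[[[0, 0, -0.5], 0], [[0, 0, 0], 0]])

```text
time_s: 12.3
tool_pos: [0.5884, 0.0482, 0.1381]
eef_rot: [[0.99, -0.139, -0.006], [-0.139, -0.99, 0.001], [-0.006, 0.0, -1.0]]
force: [-7.5, 2.1, -7.1]
grip_width: 0.0108
```

Call:
carry_out(moves=[[[0, 0, -0.5], 0], [[0, 0, 0], 0]])

```text
time_s: 12.55
tool_pos: [0.5883, 0.0482, 0.1386]
eef_rot: [[0.99, -0.139, -0.006], [-0.139, -0.99, 0.001], [-0.006, 0.0, -1.0]]
force: [-7.5, 1.7, -6.9]
grip_width: 0.0107
```

Call:
carry_out(moves=[[[0, 0, -0.5], 0], [[0, 0, 0], 0]])

```text
time_s: 12.8
tool_pos: [0.5881, 0.0482, 0.139]
eef_rot: [[0.99, -0.139, -0.006], [-0.139, -0.99, 0.001], [-0.007, 0.0, -1.0]]
force: [-8.1, 1.5, -6.4]
grip_width: 0.0106
```

Call:
carry_out(moves=[[[0, 0, -0.5], 0], [[0, 0, 0], 0]])

```text
time_s: 13.05
tool_pos: [0.588, 0.0482, 0.1393]
eef_rot: [[0.99, -0.139, -0.007], [-0.139, -0.99, 0.001], [-0.007, 0.0, -1.0]]
force: [-6.7, 1.8, -6.3]
grip_width: 0.011
```

Call:
carry_out(moves=[[[0, 0, -0.7], 0], [[0, 0, -0.7], 0], [[0, 0, 0], 0]])

```text
time_s: 13.42
tool_pos: [0.5876, 0.0483, 0.1405]
eef_rot: [[0.99, -0.139, -0.008], [-0.139, -0.99, 0.001], [-0.008, 0.0, -1.0]]
force: [-8.1, 2.1, -7.6]
grip_width: 0.0108
```

```bash
python3 - <<'E'
from h import *
go([.5905,.047,.132],-8.2)
for c in ("scene","wrist","top"):
    i=camera_info(c); p,d=read_camera(c); P=cloud(c,d,None,i)
    if c=="scene": cv2.imwrite("pics/s7.png",cv2.resize(p[170:330,220:500],None,fx=2.8,fy=2.8))
    ex=np.array([.99,-.143]);ey=np.array([.143,.99]); q=P[:,:2]-[.4345,.0167]
    x=q@ex;y=q@ey
    for a,b in ((-.14,-.1),(-.1,0),(.115,.14)):
        m=(y>a)&(y<b)&(x>.01)&(x<.19)&(P[:,2]>.1)&(P[:,2]<.135)
        if m.sum()>50:
            k=np.polyfit(x[m],P[m,2],1); print(c,a,m.sum(),"slope deg",np.degrees(np.arctan(k[0])),"z at .19",np.polyval(k,.19))
E
```

```text
pos [0.5876 0.0483 0.1405] F [-8.07  2.12 -7.62] w 0.0108 t 13.425
tool-frame shift mm [3.1 0.9 8.5]
yaw -8.0 turn rad about tool z 0.003 or -3.138
scene -0.14 518 slope deg 2.6542512760023733 z at .19 0.12033177964733258
scene -0.1 1109 slope deg 3.051808495075259 z at .19 0.12151340064624978
scene 0.115 395 slope deg 2.7066992889427364 z at .19 0.12041343207548882
wrist -0.1 2047 slope deg 2.787896244141374 z at .19 0.1216389355467061
wrist 0.115 22199 slope deg 2.7700603744309675 z at .19 0.12163979173191725
top -0.14 1976 slope deg 2.743611339842778 z at .19 0.12190702359301372
top -0.1 4853 slope deg 3.0416999915644642 z at .19 0.12277337210599978
```

View pics/s7.png

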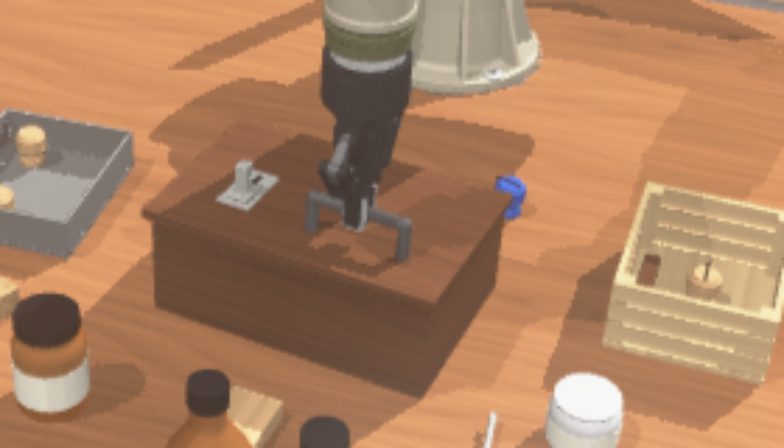

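```bash
python3 - <<'E'
from h import *
for c in ("scene","top"):
    d=np.load(c+"0.npy"); P=cloud(c,d)
    ex=np.array([.99,-.143]);ey=np.array([.143,.99]); q=P[:,:2]-[.4345,.0167]
    x=q@ex;y=q@ey
    for a,b in ((-.14,-.1),(-.1,0),(.115,.14)):
        m=(y>a)&(y<b)&(x>.01)&(x<.19)&(P[:,2]>.1)&(P[:,2]<.135)
        k=np.polyfit(x[m],P[m,2],1); print(c,a,m.sum(),"slope deg",np.degrees(np.arctan(k[0])),"z at .19",np.polyval(k,.19))
E
```

```text
scene -0.14 535 slope deg 0.09399614095128193 z at .19 0.11166238713250001
scene -0.1 1329 slope deg 0.47720168587028766 z at .19 0.11279295677185619
scene 0.115 414 slope deg 0.10555060530723792 z at .19 0.11138330551589896
top -0.14 1957 slope deg -0.0782571457784667 z at .19 0.11266353836170759
top -0.1 4794 slope deg 0.27851630731924554 z at .19 0.11363487447276396
top 0.115 1202 slope deg 0.03539481484933272 z at .19 0.11289694418107904
```

The lid is tilted 2.6–2.8° against about 0° at the start, so it rose about 7 mm at the bar with no hard stop. It isn't caught, so the catch stays untouched. Now I lift along the hinge arc.

Call:
carry_out(moves=[[[-4.5, 0, -6.5], 0], [[-3, 0, -6.8], 0], [[-3.3, 0, -6.5], 0], [[-3.4, 0, -6.4], 0], [[0, 0, 0], 0]], grip_force=35)

```text
time_s: 14.2
tool_pos: [0.575, 0.0501, 0.1686]
eef_rot: [[0.99, -0.139, -0.003], [-0.139, -0.99, 0.0], [-0.003, 0.0, -1.0]]
force: [-6.0, 1.2, -9.2]
grip_width: 0.0105
```

```bash
cat >> h.py <<'E'
def lidang():
    ex=np.array([.99,-.143]);ey=np.array([.143,.99]); out=[]
    for c in ("scene","top"):
        i=camera_info(c); p,d=read_camera(c); P=cloud(c,d,None,i); q=P[:,:2]-[.4345,.0167]
        x=q@ex;y=q@ey; z=P[:,2]-.1
        s=state(); 
        for a,b in ((-.14,-.1),(.105,.14)):
            m=(y>a)&(y<b)&(x>-.02)&(x<.2)&(z>.012)&(z<.25)
            Q=np.stack([x[m],z[m]],1)
            if len(Q)<80: continue
            l=cv2.fitLine(Q.astype(np.float32),cv2.DIST_WELSCH,0,0.005,0.005).ravel(); out.append((c,a,len(Q),round(float(np.degrees(np.arctan(l[1]/l[0]))),2)))
    s=state(); b=np.array(s["tool_pos"])-np.array(s["eef_rot"])[:,2]*.0158 # bar seen 15.8? from TCP
    q=b[:2]-[.4345,.0167]; print("bar lid-plane",np.round([q@ex,q@ey,b[2]-.1],4),"r",np.hypot(q@ex,b[2]-.1),"angle",np.degrees(np.arctan2(b[2]-.1,q@ex))-17.05,"F",np.round(s["force"],1)); print(out); return p
E
python3 -c "
from h import *
lidang()"
```

```text
bar lid-plane [0.1346 0.0532 0.0841] r 0.15867524374918554 angle 14.941131815019865 F [-6.   2.6 -9.1]
[('scene', -0.14, 415, 13.4), ('scene', 0.105, 460, 13.62), ('top', -0.14, 2254, 13.48)]
```

Call:
carry_out(moves=[[[-5, 0, -6.2], 0], [[-3.9, 0, -5.9], 0], [[-4.4, 0, -5.8], 0], [[-4.6, 0, -5.6], 0], [[0, 0, 0], 0]])

```text
time_s: 14.92
tool_pos: [0.5583, 0.0525, 0.193]
eef_rot: [[0.99, -0.139, -0.001], [-0.139, -0.99, 0.0], [-0.001, -0.0, -1.0]]
force: [-4.8, 1.7, -9.5]
grip_width: 0.0103
```

```bash
python3 -c "
from h import *
lidang()"
```

```text
bar lid-plane [0.1177 0.0531 0.1086] r 0.16009647466785992 angle 25.653078615630992 F [-4.8  2.1 -8.7]
[('scene', -0.14, 244, 23.63), ('scene', 0.105, 283, 23.57), ('top', -0.14, 2242, 24.05)]
```

Call:
carry_out(moves=[[[-5.3, 0, -5.3], 0], [[-5, 0, -5.1], 0], [[-5.3, 0, -4.9], 0], [[-5.6, 0, -4.6], 0], [[0, 0, 0], 0]])

```text
time_s: 15.65
tool_pos: [0.5384, 0.0553, 0.2131]
eef_rot: [[0.99, -0.139, 0.002], [-0.139, -0.99, 0.0], [0.002, -0.0, -1.0]]
force: [-2.1, 2.1, -8.8]
grip_width: 0.0104
```

```bash
python3 -c "
from h import *
lidang()
p,d=read_camera('wrist'); cv2.imwrite('pics/w8.png',p)"
```

```text
bar lid-plane [0.0977 0.0531 0.1285] r 0.1614678739509219 angle 35.69380683897997 F [-0.1  2.7 -7.6]
[('scene', 0.105, 90, 32.04), ('top', -0.14, 2156, 34.03)]
```

View pics/w8.png

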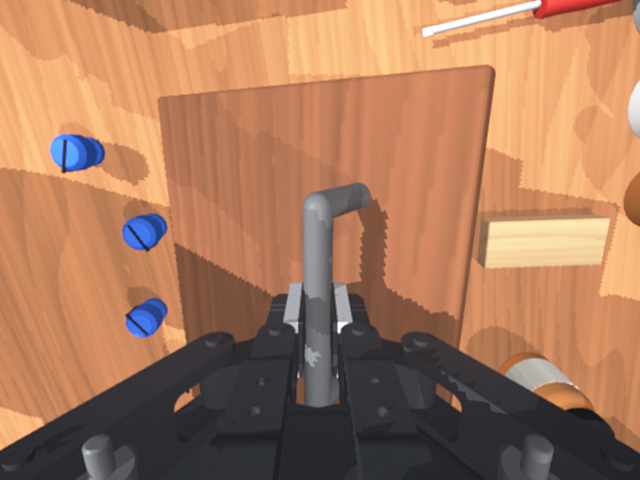

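Call:
carry_out(moves=[[[-5.7, 0, -4.6], 0], [[-6.1, 0, -4.4], 0], [[-6.4, 0, -4], 0], [[-6.6, 0, -3.6], 0], [[0, 0, 0], 0]])

```text
time_s: 16.42
tool_pos: [0.5141, 0.0588, 0.2303]
eef_rot: [[0.99, -0.139, 0.003], [-0.139, -0.99, -0.0], [0.003, -0.0, -1.0]]
force: [2.9, 2.3, -2.1]
grip_width: 0.0104
```

Call:
carry_out(moves=[[[0, 0, 0], 0], [[0, 0, 0], 0]])

```text
time_s: 16.68
tool_pos: [0.515, 0.0587, 0.2298]
eef_rot: [[0.99, -0.14, 0.003], [-0.14, -0.99, 0.0], [0.003, -0.001, -1.0]]
force: [4.6, 2.6, 0.9]
grip_width: 0.0102
```

```bash
python3 - <<'E'
from h import *
lidang()
p,d=read_camera('wrist'); cv2.imwrite('pics/w9.png',p)
p,d=read_camera('scene'); cv2.imwrite('pics/s9.png',p)
p,d=read_camera('top'); cv2.imwrite('pics/t9.png',p)
E
```

```text
bar lid-plane [0.0737 0.053  0.1456] r 0.16314890805144722 angle 46.11111931155355 F [3.6 3.  1.8]
[('scene', -0.14, 197, 45.71), ('scene', 0.105, 234, 45.51), ('top', -0.14, 1989, 44.44)]
```

View pics/s9.png

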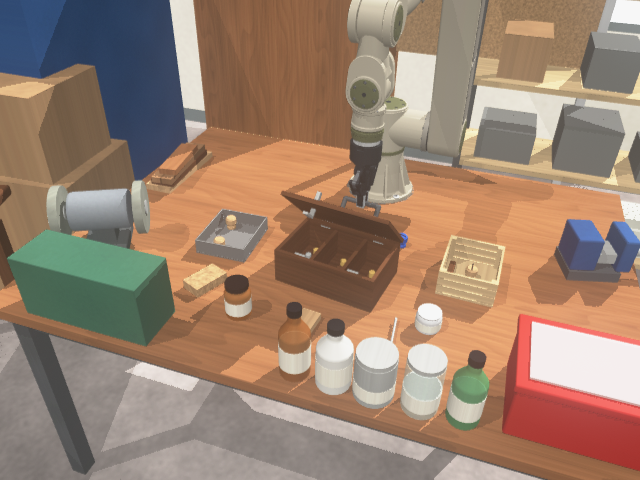

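View pics/t9.png

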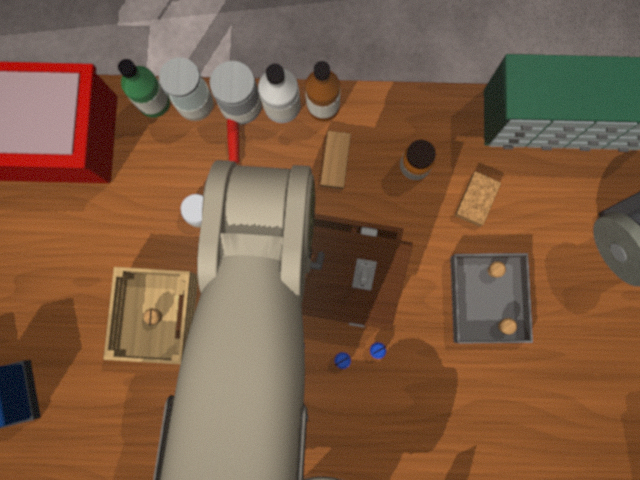

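View pics/w9.png

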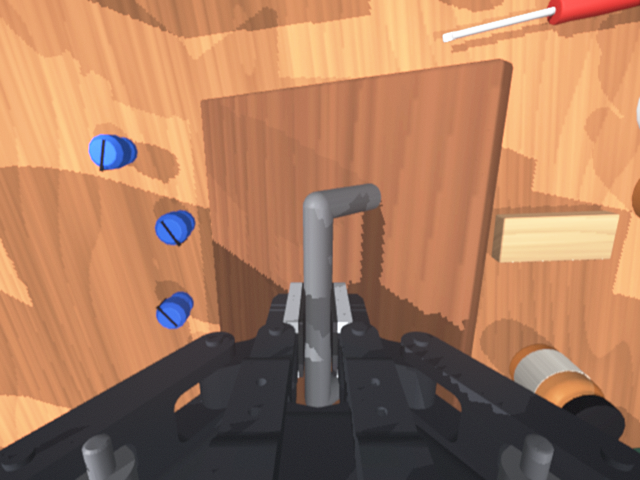

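Call:
carry_out(moves=[[[0, 0, 0], 0], [[0, 0, 0], 0], [[0, 0, 0], 0], [[0, 0, 0], 0], [[0, 0, 0], 0]])

```text
time_s: 17.55
tool_pos: [0.515, 0.0586, 0.2297]
eef_rot: [[0.99, -0.14, 0.003], [-0.14, -0.99, 0.0], [0.003, -0.0, -1.0]]
force: [4.8, 2.8, 1.9]
grip_width: 0.0101
```

```bash
python3 - <<'E'
from h import *
lidang()
E
```

```text
bar lid-plane [0.0737 0.053  0.1455] r 0.16312544090582617 angle 46.10410600910883 F [5.  2.6 1.5]
[('scene', -0.14, 196, 45.96), ('scene', 0.105, 241, 45.59), ('top', -0.14, 1979, 44.59)]
```

The lid is steady at about 45° with the bar still gripped (bar at (318,300) in the wrist view) and low forces. I'm handing in.

```bash
python3 -c "
from cell import *
print(finish_job())"
```

```text
the job is handed in; nothing more can be done
None
```

The job is handed in with the lid held open at about 45° by its handle, and it took about 18 s of the 72 s.

- **Reject knob:** the split knob stands upright in the slatted crate, clear of the scrap. The wrist, scene and top views all show it there.
- **Tug test:** before any contact with the catch, I raised the bar in steps of 1 mm or less. It rose about 7 mm, past the 4 mm where a caught lid would stop. The lid tilted 2.6–2.8° on the depth images, up from about 0°. The upward pull stayed at about 5–8 N with no hard stop. The lid was not caught, so I left the catch alone.
- **Lid:** I followed the hinge arc up and kept hold of the bar. The scene camera measured the lid at 45.6–46.0° and the top camera at 44.6°. The pose was steady for the last second, with forces of 6 N or less.

**Disagreements:** the wrist camera put things 3–5 mm further along +y than the top camera, which made no difference to the grasps. At the final pose the vertical force read slightly upward (+1.5 to +2 N) instead of the lid's weight downward. That may be friction at the bar or a fingertip lightly touching the lid; I did not check which.

I saw nothing else moved in the final scene and top views. The arm hid two of the blue look-alike knobs and part of the screwdriver from the top camera. The wrist camera showed three of the four blue knobs, and between the two views all four were in place.

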